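Make up two assay kits from the bench stock

ROBOT

A 6-joint arm with a two-finger parallel gripper is mounted at the origin on the work surface. World frame = base frame: x ahead of the robot, y to its left, z up, the work surface at z = 0. Lengths are in m, angles in rad, forces in N, time in s.
With the tool pointing down it reaches from about 0.3 to 0.775 m from the base axis. Payload 14.6 kg.
Tool frame: the origin (TCP) lies between the finger pads; the fingertips stand 19 mm ahead of it and the grasp point (between the pads) is the TCP; x points along the fingers, y is the direction in which the jaws open and shut, and the axes are right-handed (so a half turn about x gives the same grasp; the last joint's range is limited). The gripper opens to 85 mm and grips with 20 to 120 N. Pads are 22 mm wide; open, the fingers measure 114 mm over their backs; the gripper's body (76 mm by 85 mm) begins 54 mm behind the grasp point. The pads swing forward as they close: fully open they stand 13 mm farther back than shut.
Start: joints at [1.231, 0.3, 1.521, -0, 1.321, -0.067], TCP at [0.148, 0.53, 0.25] pointing down, gripper open.
Joint ranges: [-3.03, 3.03], [-0.79, 2.21], [0.23, 2.52], [-1.04, 4.18], [0, 3.07], [-2.55, 2.55]. Speed limits (rad/s): [2.22, 2.22, 2.57, 3.14, 3.14, 3.14].

INTERFACE

Orientations are given as a unit quaternion [x, y, z, w].
In Python, from rig import sense, get_image, close_job gives the robot as it stands.
- The arm moves only by the tool drive_tool, never from a script. Its argument "moves" is one flat list of numbers, 5 for each row, row after row: the shift along the tool's x, y, z in cm, then the turn about the tool's x in rad, then the opening, from 0 (shut) to 1 (fully open). A call has 1 to 8 rows; each row shifts and turns the pose as measured when the row begins, along the tool's axes as they then stand; what a row does not reach is not made up. A row lasts 1/10 s, in which the tool goes at most 50 mm and 8.59 degrees, less where a joint would pass 70% of its speed; a pose out of reach is approached as far as the arm can. A call with a gripper value outside its range is refused whole. The fingers move at their own pace and stop on an object; "grip_force" is the grip in N (left out, the last holds). Time passes only in rows, so rows that do not move let the fingers close. It gives the time, the measured TCP pose, the force and the opening at its end, in the units of the state.
- sense(): the state, without advancing time (a new reading comes with each control period).
- get_image(name): name is "scene" or "top" or "wrist"; returns a dict with "frame" (420x560x3 uint8, blue, green, red), "camera_matrix" (3x3 intrinsics, pixels), "R" (3x3) and "t" (3): a world point X has camera coordinates R X + t; the wrist camera has in their place "mount" (4x4, takes a point from camera to tool coordinates, whose origin is the TCP and whose axes are the tool frame's). Camera axes: x right, y down, z forward; pixel columns grow to the right and rows downward; lengths in m; the calibration is good to about 2 mm. The wrist camera is an equidistant fisheye: a pixel r from the principal point sees the ray r / f radians off the axis. A picture is of the moment at which its call begins: read the wrist's pose just before it. There is no depth.
- close_job(): hands the job in, once; it reports no verdict.
The state is a dict: "time": time; "qpos": joint angles; "qd": joint speeds; "joint_efforts": joint torques, N m; "tool_pos": TCP position; "eef_rot": TCP orientation; "contact_force": force on the tool from outside, world axes, zero at the start; "torque": the same for the moment, N m; "gripper_width": finger opening in m.
Only numpy, scipy, OpenCV 4.12 (cv2) and the standard library are available. Lean on these libraries where they do the work, as an engineer would, in place of code of your own. Each camera call takes 0.05 s, during which the arm holds its last target. There are 200 camera calls.

TASK

Make up the two assay kits, the magenta one first: the magenta tray gets the amber bottle and the green tube block, and its small round nest stays empty; only when that kit is complete, fill the blue tray with the white bottle, the yellow tube block and the orange-capped vial. Bottles stand upright in the large round nest, tube blocks in the rectangular nest and the vial in the small round nest, each right down on the nest's floor. Set everything down gently without dropping it, and leave the black bottle, the beaker and the centrifuge where they are.

Things in the scene. Friction and masses are not known exactly. Their poses are not given: they have to be found in the camera images.
- magenta_tray: Fixed magenta kit tray, 104 (x) x 204 (y) x 20 mm; origin: centre of underside; yaw within 15 deg. Three open nests with dark floors 8 mm above the underside (12 mm deep), in a row along its y, all at x 0: large round, 52 mm across, at y +64 mm (left end); rectangular, 72 (x) by 56 (y) mm, at y -4 mm; small round, 42 mm across, at y -67 mm. The trays differ only in colour and may swap sides.
- blue_tray: Fixed blue kit tray, 104 (x) x 204 (y) x 20 mm; origin: centre of underside; yaw within 15 deg. Three open nests with dark floors 8 mm above the underside (12 mm deep), in a row along its y, all at x 0: large round, 52 mm across, at y +64 mm (left end); rectangular, 72 (x) by 56 (y) mm, at y -4 mm; small round, 42 mm across, at y -67 mm. The trays differ only in colour and may swap sides.
- amber_bottle: Amber reagent bottle with a white cap, standing upright; body 34 mm in diameter and 52 mm tall, then a neck and a 25 mm cap, 78 mm tall in all; about 90 g. Origin at the centre of its underside, z up through the cap. Belongs in the magenta tray's large round nest.
- white_bottle: White reagent bottle with a blue cap, standing upright; body 34 mm in diameter and 52 mm tall, then a neck and a 25 mm cap, 78 mm tall in all; about 90 g. Origin at the centre of its underside, z up through the cap. Belongs in the blue tray's large round nest.
- green_block: Green six-place microtube block with six white tube caps on top: a solid box 56 (x) x 40 (y) x 44 mm high, 52 mm with caps; about 140 g. Origin: centre of its underside; a half turn about z looks the same. Starts with yaw within 30 degrees. Its 56 mm side goes along the tray's x in the rectangular nest. Belongs in the magenta tray.
- yellow_block: Yellow six-place microtube block with six white tube caps on top: a solid box 56 (x) x 40 (y) x 44 mm high, 52 mm with caps; about 140 g. Origin: centre of its underside; a half turn about z looks the same. Starts with yaw within 30 degrees. Its 56 mm side goes along the tray's x in the rectangular nest. Belongs in the blue tray.
- vial: Pale vial with an orange cap, a plain upright cylinder 26 mm in diameter and 52 mm tall (the top 14 mm is the cap), about 35 g. Origin at the centre of its underside. Belongs in the blue tray's small round nest.
- spare_bottle: Black reagent bottle with a red cap, standing upright; body 34 mm in diameter and 52 mm tall, then a neck and a 25 mm cap, 78 mm tall in all; about 90 g. Origin at the centre of its underside, z up through the cap. It belongs to neither kit and stands among the stock: leave it where it is.
- beaker: Bystander: empty glass beaker, 72 mm across the rim, 85 mm tall, on the robot's right; origin at the centre of its underside. Leave it where it is.
- centrifuge: Bystander: small white bench centrifuge with a dark domed lid, 136 mm across, 110 mm tall, on the robot's left; origin at the centre of its underside. Leave it where it is.

How it is judged:
On the way, in this order (a step that is already met when the one before it is completed fails the run):
1. the magenta kit is complete while none of the blue kit's things is on the blue tray yet (x of amber_bottle in the frame of magenta_tray between -0.012 and 0.012 m and y of amber_bottle in the frame of magenta_tray between 0.052 and 0.076 m and z of each of amber_bottle, green_block in the frame of magenta_tray below 0.012 m and angle between each of amber_bottle, green_block's own z axis and vertical below 0.12 rad and linear speed of each of amber_bottle, green_block below 0.03 m/s and x of green_block in the frame of magenta_tray between -0.012 and 0.012 m and y of green_block in the frame of magenta_tray between -0.016 and 0.008 m and horizontal distance between each of white_bottle, yellow_block, vial and blue_tray above 0.12 m), for 0.2 s.
2. the blue kit is complete (x of white_bottle in the frame of blue_tray between -0.012 and 0.012 m and y of white_bottle in the frame of blue_tray between 0.052 and 0.076 m and z of each of white_bottle, yellow_block, vial in the frame of blue_tray below 0.012 m and angle between each of white_bottle, yellow_block, vial's own z axis and vertical below 0.12 rad and linear speed of each of white_bottle, yellow_block, vial below 0.03 m/s and x of yellow_block in the frame of blue_tray between -0.012 and 0.012 m and y of yellow_block in the frame of blue_tray between -0.016 and 0.008 m and x of vial in the frame of blue_tray between -0.012 and 0.012 m and y of vial in the frame of blue_tray between -0.079 and -0.055 m), for 0.2 s.
At the end, for the whole second after the job is handed in: All five things are each within 12 mm of their own nest's centre along both tray axes, on its floor (within 4 mm), upright within 7 degrees and at rest; black bottle, beaker and centrifuge are within 30 mm of where they stood (all of step 2 and x of amber_bottle in the frame of magenta_tray between -0.012 and 0.012 m and y of amber_bottle in the frame of magenta_tray between 0.052 and 0.076 m and z of each of amber_bottle, green_block in the frame of magenta_tray below 0.012 m and angle between each of amber_bottle, green_block's own z axis and vertical below 0.12 rad and linear speed of each of amber_bottle, green_block below 0.03 m/s and x of green_block in the frame of magenta_tray between -0.012 and 0.012 m and y of green_block in the frame of magenta_tray between -0.016 and 0.008 m and distance of each of spare_bottle, beaker, centrifuge from where it was at the start of the episode below 0.03 m); the robot touches nothing.
It fails at once if the black bottle, the beaker or the centrifuge is shifted by more than 30 mm or knocked over ((distance of spare_bottle from where it was at the start of the episode above 0.03 m or angle between spare_bottle's own z axis and vertical above 0.5 rad) or (distance of beaker from where it was at the start of the episode above 0.03 m or angle between beaker's own z axis and vertical above 0.5 rad) or (distance of centrifuge from where it was at the start of the episode above 0.03 m or angle between centrifuge's own z axis and vertical above 0.5 rad)).
It fails at once if a kit thing is dropped (falls free by more than about 30 mm) ((linear speed of amber_bottle above 0.8 m/s and contact force between amber_bottle and the arm below 0.01 N and contact force between amber_bottle and the fingers below 0.01 N) or (linear speed of green_block above 0.8 m/s and contact force between green_block and the arm below 0.01 N and contact force between green_block and the fingers below 0.01 N) or (linear speed of white_bottle above 0.8 m/s and contact force between white_bottle and the arm below 0.01 N and contact force between white_bottle and the fingers below 0.01 N) or (linear speed of yellow_block above 0.8 m/s and contact force between yellow_block and the arm below 0.01 N and contact force between yellow_block and the fingers below 0.01 N) or (linear speed of vial above 0.8 m/s and contact force between vial and the arm below 0.01 N and contact force between vial and the fingers below 0.01 N)).
It also fails if it takes over 106 s, if anything falls off the work surface, if the arm or the gripper's body presses on something with over 40 N, if the wrist force passes 120 N, or if a joint passes its speed limit or range.

## Working session

There is one attempt and no reset: what is moved stays moved. The work goes in short steps, Python scripts to look and compute and a tool call to move; the robot and the scene stay as the last step left them, time stands still between calls to the robot, and variables do not carry over. Pictures are saved under pics/ and viewed, about 12 in all and at most 16, crops included, and the job is handed in when it is done.

Besides the shell and the picture viewer there is one more tool, called after "Emit:" as a command line: name --argument value ..., lists and objects as JSON in quotes. drive_tool: Moves the arm, as the interface text tells. Its arguments: {"type":"object","properties":{"moves":{"type":"array"},"grip_force":{"type":"number"}},"required":["moves"]}

```bash
mkdir -p pics; ls; python3 - <<'E'
from rig import sense,get_image
import cv2,numpy as np
s=sense();print(s)
for n in("top","scene"):
    g=get_image(n);cv2.imwrite(f"pics/{n}0.png",g["frame"]);print(n,g["camera_matrix"],g["R"],g["t"])
    np.savez(f"{n}.npz",K=g["camera_matrix"],R=g["R"],t=g["t"])
E
```

```text
pics
{'time': 0.0, 'qpos': array([ 1.23138124e+00,  3.00470446e-01,  1.52163047e+00,  1.36875616e-05,
        1.32073430e+00, -6.66080391e-02]), 'qd': array([ 7.78443329e-04, -7.11183046e-05,  6.64477137e-04,  1.49343343e-03,
       -3.37373860e-04,  2.02093036e-03]), 'joint_efforts': array([-5.56302766e-04, -5.43492758e+01, -3.61808217e+01, -1.08556301e-04,
        3.97501892e-03,  1.15110215e-04]), 'tool_pos': array([0.14811463, 0.52943457, 0.24970078]), 'eef_rot': array([ 0.09572487,  0.70063165, -0.09658355,  0.70044532]), 'contact_force': array([ 0.44190158,  0.1402294 , -0.74956794]), 'torque': array([-4.04820206e-02,  3.66931045e-05,  1.60524668e-02]), 'gripper_width': 0.08530914593074915}
top [[464.68245168   0.         278.83989102]
 [  0.         464.68245168 217.65258337]
 [  0.           0.           1.        ]] [[ 0.02340221 -0.99940779  0.02522691]
 [-0.99651821 -0.02533954 -0.07943147]
 [ 0.08002367 -0.02328021 -0.99652107]] [0.00139076 0.48708479 1.34549271]
scene [[499.15700088   0.         277.18799887]
 [  0.         499.15700088 218.6667367 ]
 [  0.           0.           1.        ]] [[ 0.39859003  0.91694706 -0.01827757]
 [ 0.50037999 -0.23412664 -0.83354939]
 [-0.76859993  0.32309875 -0.55214251]] [-0.21788397 -0.22692266  1.60929728]
```

View pics/top0.png

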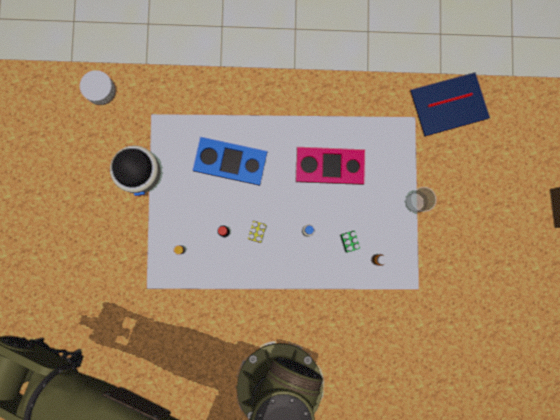

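View pics/scene0.png

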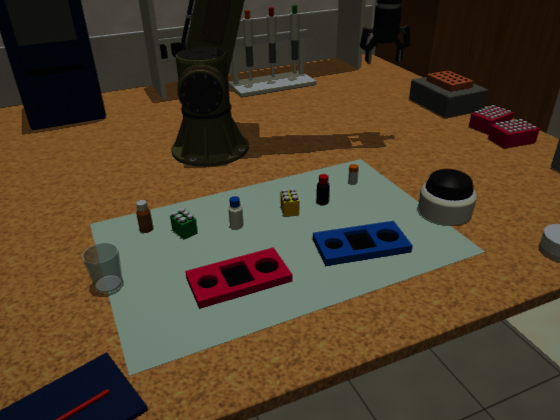

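The top view shows, left to right along the stock row: vial (180,250), black bottle (223,231), yellow block (258,232), white bottle (308,230), green block (350,241) and amber bottle (378,260). The blue tray is at (231,161) and magenta at (331,166), with the large nest at the left end of each. The scene view agrees, and the arm is out of the way.

```bash
cat > h.py <<'E'
import numpy as np,cv2
from scipy.spatial.transform import Rotation as Ro
def ray_plane(n,uv,z):
    d=np.load(f"{n}.npz");K,R,t=d["K"],d["R"],d["t"]
    uv=np.atleast_2d(np.asarray(uv,float))
    c=-R.T@t;r=np.c_[uv,np.ones(len(uv))]@np.linalg.inv(K).T@R
    return c+r*((z-c[2])/r[:,2])[:,None]
def proj(n,X):
    d=np.load(f"{n}.npz");p=(d["R"]@np.atleast_2d(X).T+d["t"][:,None]);p=d["K"]@p
    return (p[:2]/p[2]).T
E
python3 - <<'E'
from h import *
im=cv2.imread("pics/top0.png");hsv=cv2.cvtColor(im,cv2.COLOR_BGR2HSV)
def mask(box,lo,hi):
    m=np.zeros(im.shape[:2],np.uint8);x0,y0,x1,y1=box
    m[y0:y1,x0:x1]=cv2.inRange(hsv[y0:y1,x0:x1],lo,hi);return m
for n,b,lo,hi in [("mag",(285,135,380,200),(150,120,60),(179,255,255)),("blue",(185,130,275,195),(100,150,60),(125,255,255))]:
    m=mask(b,lo,hi);c=max(cv2.findContours(m,cv2.RETR_EXTERNAL,cv2.CHAIN_APPROX_NONE)[0],key=cv2.contourArea)[:,0]
    h=cv2.convexHull(c)[:,0]; P=ray_plane("top",h,0.02)[:,:2].astype(np.float32)
    r=cv2.minAreaRect(P);print(n,len(c),r)
cr=lambda a,b,w,h,s:cv2.resize(im[b:b+h,a:a+w],None,fx=s,fy=s,interpolation=cv2.INTER_CUBIC)
a=cr(165,215,115,50,6.9);b=cr(295,215,115,50,6.9)
cv2.imwrite("pics/crop1.png",np.vstack([a,b])[:600,:800])
E
```

```text
mag 199 ((0.6470460891723633, -0.13541246950626373), (0.20196539163589478, 0.10314319282770157), 89.35742950439453)
blue 193 ((0.652103066444397, 0.16241148114204407), (0.19949278235435486, 0.10109927505254745), 79.35414123535156)
```

View pics/crop1.png

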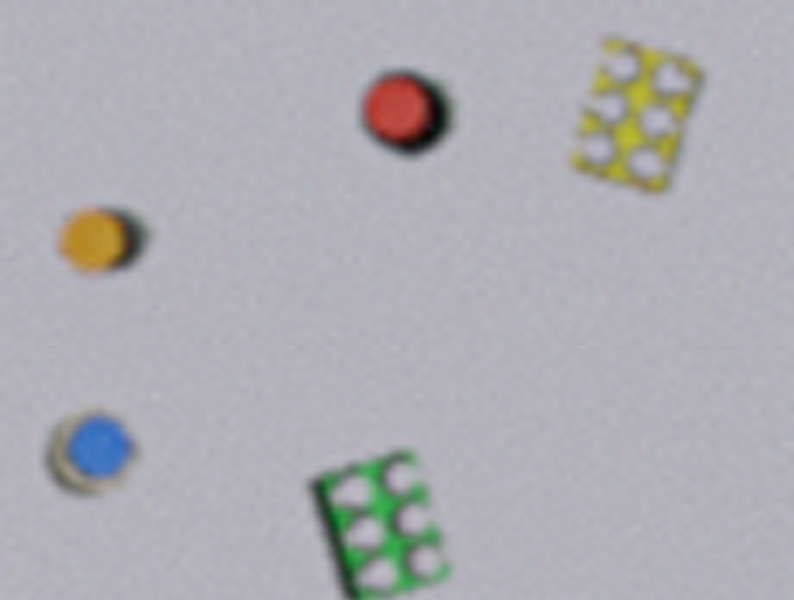

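The crop shows vial cap at about (179,250), red cap (223,231), yellow block (257,232), blue cap (309,230) and green block (350,241) in top-image pixels. The tray rectangles measured 202x103 and 199x101 mm against 204x104, so they hold up. Next I measure the items.

```bash
python3 - <<'E'
from h import *
im=cv2.imread("pics/top0.png");hsv=cv2.cvtColor(im,cv2.COLOR_BGR2HSV)
def mk(box,lo,hi):
    x0,y0,x1,y1=box;m=np.zeros(im.shape[:2],np.uint8)
    m[y0:y1,x0:x1]=cv2.inRange(hsv[y0:y1,x0:x1],lo,hi)
    c=max(cv2.findContours(m,cv2.RETR_EXTERNAL,cv2.CHAIN_APPROX_NONE)[0],key=cv2.contourArea)
    return c
for n,b,lo,hi,z in [("vial",(168,238,190,262),(8,120,120),(30,255,255),.052),("red",(212,220,236,244),(0,120,100),(12,255,255),.078),("whitebot",(298,218,320,242),(100,100,120),(125,255,255),.078)]:
    c=mk(b,lo,hi);(u,v),r=cv2.minEnclosingCircle(c);M=cv2.moments(c);cc=(M["m10"]/M["m00"],M["m01"]/M["m00"])
    print(n,(u,v),r,cc,ray_plane("top",cc,z))
for n,b,lo,hi in [("yel",(242,215,275,248),(20,120,90),(40,255,255)),("grn",(335,225,365,257),(45,90,90),(85,255,255))]:
    c=mk(b,lo,hi);P=ray_plane("top",c[:,0],.044)[:,:2].astype(np.float32);print(n,cv2.minAreaRect(P))
a=im[245:275,362:395];cv2.imwrite("pics/amb.png",cv2.resize(a,None,fx=12,fy=12,interpolation=cv2.INTER_CUBIC))
E
```

```text
vial (178.23684692382812, 249.13157653808594) 4.325020790100098 (178.34798534798534, 249.4102564102564) [[0.38672182 0.2968953  0.052     ]]
red (222.13157653808594, 230.23684692382812) 4.325031757354736 (222.1178451178451, 230.27946127946126) [[0.44275915 0.17240832 0.078     ]]
whitebot (309.0, 229.5) 4.031229019165039 (309.0, 229.5) [[ 0.45097023 -0.07086313  0.078     ]]
yel ((0.4296024739742279, 0.08121264725923538), (0.01133489329367876, 0.024096623063087463), 60.569427490234375)
grn ((0.42361462116241455, -0.197412371635437), (0.05366688221693039, 0.015556109137833118), 16.726573944091797)
```

View pics/amb.png

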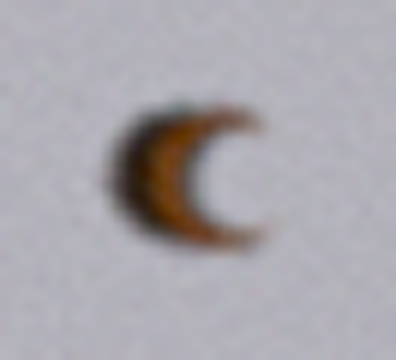

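The amber cap blends into the mat, with its centre near (381,259). I'll refine that with the wrist camera. Next: measure all block pixels together and work out the tool axes.

```bash
cat >> h.py <<'E'
def go(x,y,z,jaw=None):
    """remaining shift in tool axes (cm) and turn (rad) to bring the jaw axis to world angle jaw (deg)"""
    from rig import sense
    s=sense();R=Ro.from_quat(s["eef_rot"]).as_matrix();d=R.T@(np.array([x,y,z])-s["tool_pos"])*100
    out=f"t={s['time']:.1f} tcp={np.round(s['tool_pos'],4)} shift={np.round(d,2)} w={s['gripper_width']:.4f}"
    if jaw is not None:
        a=np.degrees(np.arctan2(R[1,1],R[0,1]));e=(jaw-a+90)%180-90
        out+=f" jaw={a:.1f} turn={-np.radians(e):.3f}"   # tool x is down: + turn lowers the world angle
    print(out," q6=%.2f"%s["qpos"][5],"axes",np.round(R.T,3).tolist() if abs(R[2,0])<.999 else "")
def wrist(name):
    from rig import sense,get_image
    s=sense();g=get_image("wrist");cv2.imwrite(f"pics/{name}.png",g["frame"])
    np.savez(f"{name}.npz",K=g["camera_matrix"],mount=g["mount"],p=s["tool_pos"],q=s["eef_rot"]);return g["frame"]
def wpix(name,uv,z):
    d=np.load(f"{name}.npz");K=d["K"];R=Ro.from_quat(d["q"]).as_matrix();M=d["mount"]
    uv=np.atleast_2d(np.asarray(uv,float));e=np.c_[(uv[:,0]-K[0,2])/K[0,0],(uv[:,1]-K[1,2])/K[1,1]]
    th=np.linalg.norm(e,axis=1);r=np.c_[e/np.maximum(th,1e-9)[:,None]*np.sin(th)[:,None],np.cos(th)]
    r=r@(R@M[:3,:3]).T;c=R@M[:3,3]+d["p"];return c+r*((z-c[2])/r[:,2])[:,None]
def wproj(name,X):
    d=np.load(f"{name}.npz");K=d["K"];R=Ro.from_quat(d["q"]).as_matrix();M=d["mount"]
    c=R@M[:3,3]+d["p"];p=(np.atleast_2d(X)-c)@(R@M[:3,:3]);rho=np.linalg.norm(p[:,:2],axis=1)
    th=np.arctan2(rho,p[:,2]);return p[:,:2]/rho[:,None]*th[:,None]*[K[0,0],K[1,1]]+K[:2,2]
E
python3 - <<'E'
from h import *
im=cv2.imread("pics/top0.png");hsv=cv2.cvtColor(im,cv2.COLOR_BGR2HSV)
for n,b,lo,hi in [("yel",(242,215,275,248),(20,70,90),(40,255,255)),("grn",(335,225,365,257),(45,70,90),(85,255,255))]:
    x0,y0,x1,y1=b;m=cv2.inRange(hsv[y0:y1,x0:x1],lo,hi);m=cv2.morphologyEx(m,cv2.MORPH_CLOSE,np.ones((5,5)))
    ys,xs=np.nonzero(m);P=ray_plane("top",np.c_[xs+x0,ys+y0],.044)[:,:2].astype(np.float32);print(n,cv2.minAreaRect(P))
print("hand yel,grn",ray_plane("top",[(257,231.3),(350.4,241)],.044)); print("amber",ray_plane("top",(381,259.2),.078))
from rig import sense
print(Ro.from_quat(sense()["eef_rot"]).as_matrix().round(3))
go(.36,-.27,.25,0)
im=wrist("w0");d=np.load("w0.npz");print(d["K"],d["mount"].round(3))
E
```

```text
yel ((0.44371041655540466, 0.07661961764097214), (0.039881542325019836, 0.05567580461502075), 75.69908905029297)
grn ((0.42294853925704956, -0.19386962056159973), (0.054429661482572556, 0.039515070617198944), 16.654996871948242)
hand yel,grn [[ 0.44399729  0.0757      0.044     ]
 [ 0.42265323 -0.1940782   0.044     ]]
amber [[ 0.37255991 -0.27476335  0.078     ]]
[[-0.     0.269  0.963]
 [-0.001  0.963 -0.269]
 [-1.    -0.001 -0.   ]]
t=0.1 tcp=[0.1481 0.5295 0.2498] shift=[ 5.000e-02 -7.128e+01  4.194e+01] w=0.0857 jaw=74.4 turn=1.298  q6=-0.07 axes 
[[325.1922621    0.         283.26822305]
 [  0.         325.1922621  205.28559163]
 [  0.           0.           1.        ]] [[ 0.001 -0.288  0.958 -0.124]
 [ 1.     0.002 -0.     0.001]
 [-0.001  0.958  0.288 -0.075]
 [ 0.     0.     0.     1.   ]]
```

Emit:
drive_tool --moves '[0,-0.5,5,0.12,1,0,-0.5,5,0.12,1,0,-0.5,5,0.12,1,0,-0.5,5,0.12,1,0,-0.5,5,0.12,1,0,-0.5,5,0.12,1,0,-0.5,5,0.12,1,0,-0.5,5,0.12,1]' --grip_force 40

```text
time: 0.95
tool_pos: [0.4158, 0.2544, 0.2475]
eef_rot: [0.415, 0.572, -0.418, 0.571]
contact_force: [0.7, 0.4, 0.2]
gripper_width: 0.0853
```

```bash
python3 -c "
from h import *
go(.3726,-.2748,.20,0)"
```

```text
t=0.9 tcp=[0.4158 0.2544 0.2475] shift=[  4.92 -20.31  49.04] w=0.0853 jaw=17.8 turn=0.311  q6=0.16 axes
```

Emit:
drive_tool --moves '[0,-1,4.8,0.15,1,0,-0.5,4.8,0.15,1,0,-0.2,5,0,1,0,0,5,0,1,0,0,5,0,1,0,-0.2,5,0,1,0,-0.4,5,0,1,0.5,-0.4,5,0,0.8]'

```text
time: 1.75
tool_pos: [0.4117, -0.1447, 0.2438]
eef_rot: [0.497, 0.501, -0.5, 0.502]
contact_force: [2.0, 0.4, 0.4]
gripper_width: 0.0734
```

```bash
python3 -c "
from h import *
go(.3726,-.2748,.20,0);wrist('w1')"
```

```text
t=1.8 tcp=[ 0.4117 -0.1447  0.2438] shift=[ 4.44 -3.96 12.98] w=0.0734 jaw=0.3 turn=0.004  q6=-0.42 axes
```

View pics/w1.png

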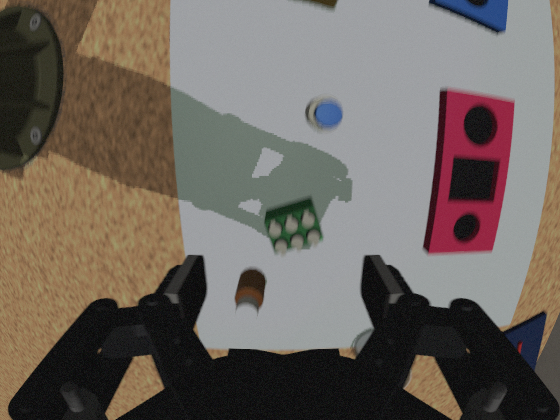

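The wrist view shows the amber bottle at (250,290) with its cap at about (247,309), the green block at (293,225), the white bottle's cap at (328,115) and the magenta tray at right, with nests at (480,125), (473,179) and (466,227). I check these against the top-view estimates.

```bash
python3 - <<'E'
from h import *
R=lambda a:np.array([[np.cos(a),-np.sin(a)],[np.sin(a),np.cos(a)]])
im=cv2.imread("pics/w1.png")
def draw(P,col):
    for p in wproj("w1",P): cv2.circle(big,tuple(int(v) for v in np.round((p-o)*s+s/2)),1,col,-1)
o=np.array([170,70]);s=2.2;big=cv2.resize(im[70:340,170:530],None,fx=s,fy=s,interpolation=cv2.INTER_CUBIC)
t=np.linspace(0,2*np.pi,40);C=np.c_[np.cos(t),np.sin(t)]
for c in[(.3726,-.2748),(.451,-.0709)]:
    for r,z in[(.0125,.078),(.017,0)]: draw(np.c_[np.array(c)+C*r,0*t+z],(0,255,255))
u=np.linspace(-1,1,25);sq=np.r_[np.c_[u,0*u-1],np.c_[u,0*u+1],np.c_[0*u-1,u],np.c_[0*u+1,u]]
for z in(0,.044): draw(np.c_[np.array([.4228,-.194])+sq*[.028,.02]@R(np.radians(16.65)).T,0*sq[:,0]+z],(0,255,255))
T=np.array([.647,-.1354]);a=R(np.radians(-.64))
for z in(0,.02): draw(np.c_[T+sq*[.052,.102]@a.T,0*sq[:,0]+z],(0,255,255))
draw(np.c_[T+(C*.026+[0,.064])@a.T,0*t+.02],(0,255,255));draw(np.c_[T+(C*.021+[0,-.067])@a.T,0*t+.02],(0,255,255))
cv2.imwrite("pics/w1o.png",big)
E
```

```text
(no output)
```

View pics/w1o.png

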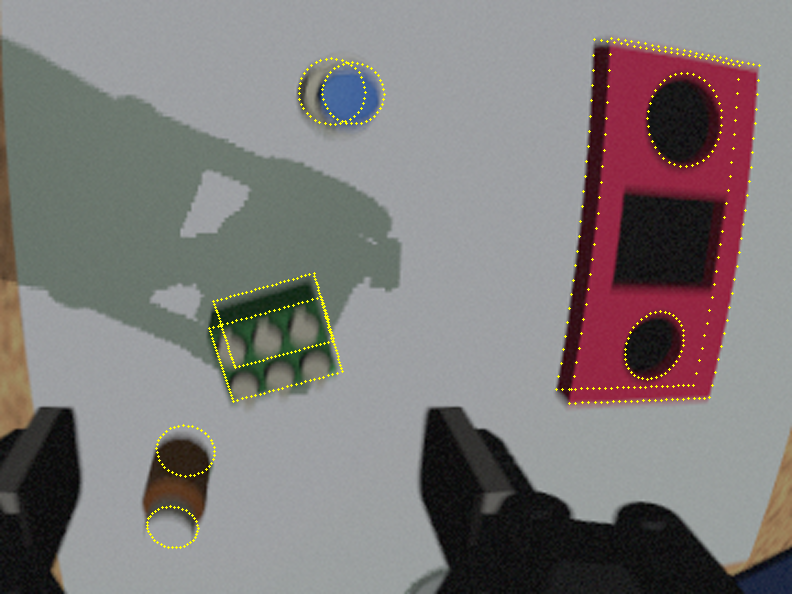

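Overlay fits within about 2 mm: blue cap (352,95), green block, magenta tray and nests, with amber about 1 to 2 mm further out. I now go to the amber bottle.

Emit:
drive_tool --moves '[1,-1.4,4.5,0,0.7,1,-1.4,4.5,0,0.7,1,-1,3.5,0,0.7,1,-0.2,0.5,0,0.7]'

```text
time: 2.2
tool_pos: [0.37, -0.2813, 0.2038]
eef_rot: [-0.498, -0.499, 0.502, -0.5]
contact_force: [0.7, -0.5, -0.0]
gripper_width: 0.0596
```

```bash
python3 -c "
from h import *
go(.3718,-.2757,.04,0)"
```

```text
t=2.2 tcp=[ 0.37   -0.2813  0.2038] shift=[16.38  0.22 -0.65] w=0.0596 jaw=-0.1 turn=-0.002  q6=-0.72 axes
```

Emit:
drive_tool --moves '[2,0.2,-0.6,0,0.7,3,0,0,0,0.7,3,0,0,0,0.7,3,0,0,0,0.7,3,0,0,0,0.7,1.5,0,0,0,0.7,0.5,0,0,0,0.7]'

```text
time: 2.9
tool_pos: [0.3714, -0.2734, 0.0364]
eef_rot: [-0.499, -0.499, 0.503, -0.499]
contact_force: [0.4, -0.2, -0.3]
gripper_width: 0.0597
```

```bash
python3 -c "
from h import *
go(.3718,-.2757,.04,0)"
```

```text
t=2.9 tcp=[ 0.3714 -0.2734  0.0364] shift=[-0.36  0.04  0.23] w=0.0597 jaw=-0.2 turn=-0.004  q6=-0.70 axes
```

Emit:
drive_tool --moves '[-0.3,0,0.2,0,0.7,0,0,0,0,0,0,0,0,0,0,0,0,0,0,0,0,0,0,0,0,0,0,0,0,0]'

```text
time: 3.5
tool_pos: [0.3727, -0.2755, 0.0423]
eef_rot: [-0.499, -0.498, 0.502, -0.501]
contact_force: [1.3, 0.3, -1.6]
gripper_width: 0.0331
```

```bash
python3 -c "
from h import *
T=np.array([.647,-.1354]);a=np.radians(-.64);y=np.array([-np.sin(a),np.cos(a)])
print(T+.064*y,T-.004*y)
go(*(T+.064*y),.2,-.64)"
```

```text
[ 0.64771487 -0.07140399] [ 0.64695532 -0.13939975]
t=3.5 tcp=[ 0.3727 -0.2755  0.0423] shift=[-15.91  27.44 -20.39] w=0.0331 jaw=-0.2 turn=0.008  q6=-0.71 axes
```

Emit:
drive_tool --moves '[-2,0,0,0,0,-4,0,0,0,0,-4,0,0,0,0,-3,2,-1.5,0,0,-1,3.5,-2.6,0,0,0,3.5,-2.6,0,0,0,3.5,-2.6,0,0,0,3.5,-2.6,0,0]'

```text
time: 4.3
tool_pos: [0.5356, -0.1546, 0.1893]
eef_rot: [-0.502, -0.495, 0.504, -0.499]
contact_force: [0.3, -0.8, 0.0]
gripper_width: 0.0331
```

```bash
python3 -c "
from h import *
go(.6477,-.0714,.17,-.64)"
```

```text
t=4.3 tcp=[ 0.5356 -0.1546  0.1893] shift=[ 1.9  11.11 -8.46] w=0.0331 jaw=-0.6 turn=0.000  q6=-0.33 axes
```

Emit:
drive_tool --moves '[0.5,3.5,-2.6,0,0,0.5,3.5,-2.6,0,0,0.5,2.5,-2,0,0,0,1,-0.7,0,0,0,0,0,0,0]'

```text
time: 4.8
tool_pos: [0.6479, -0.0686, 0.1723]
eef_rot: [-0.501, -0.496, 0.503, -0.5]
contact_force: [-0.6, -0.8, -0.9]
gripper_width: 0.033
```

```bash
python3 -c "
from h import *
go(.6477,-.0714,.17,-.64);wrist('w2')"
```

```text
t=4.8 tcp=[ 0.6479 -0.0686  0.1723] shift=[ 0.24 -0.02  0.27] w=0.0330 jaw=-0.4 turn=0.005  q6=-0.15 axes
```

View pics/w2.png

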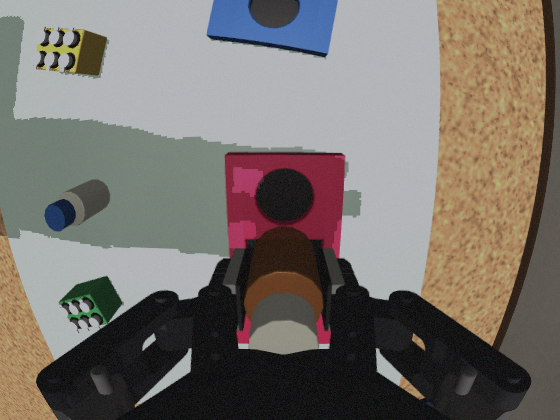

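The amber bottle is held upright between the fingers, and the large nest is in view at (285,195). I check its position.

```bash
python3 - <<'E'
from h import *
im=cv2.imread("pics/w2.png");g=im.max(axis=2);m=np.zeros_like(g);m[160:228,245:325]=(g[160:228,245:325]<70)*255
c=max(cv2.findContours(m,cv2.RETR_EXTERNAL,cv2.CHAIN_APPROX_NONE)[0],key=cv2.contourArea)[:,0]
P=wpix("w2",c,.02)[:,:2].astype(np.float32);print(cv2.minEnclosingCircle(P),cv2.boundingRect(c))
E
```

```text
((0.6477794051170349, -0.06982975453138351), 0.02576693892478943) (256, 169, 58, 56)
```

Emit:
drive_tool --moves '[1,0,0.2,0,0,3,0,0,0,0,3,0,0,0,0,2.5,0,0,0,0,0.5,0,0,0,0,0,0,0,0,0]'

```text
time: 5.45
tool_pos: [0.6438, -0.0775, 0.069]
eef_rot: [-0.502, -0.495, 0.504, -0.499]
contact_force: [0.1, 0.8, -0.6]
gripper_width: 0.0329
```

```bash
python3 -c "
from h import *
go(.6478,-.0706,.0503,-.64)"
```

```text
t=5.5 tcp=[ 0.6438 -0.0775  0.069 ] shift=[ 1.87  0.39 -0.71] w=0.0329 jaw=-0.7 turn=-0.001  q6=-0.16 axes
```

Emit:
drive_tool --moves '[0,0.4,-0.7,0,0,0,0,0,0,0,0,0,0,0,0]'

```text
time: 5.75
tool_pos: [0.649, -0.0709, 0.0724]
eef_rot: [-0.503, -0.493, 0.504, -0.5]
contact_force: [-0.9, -0.1, -1.4]
gripper_width: 0.033
```

```bash
python3 -c "
from h import *
go(.6478,-.0706,.0503,-.64)
from rig import sense
print(Ro.from_quat(sense()['eef_rot']).as_matrix()[:,0])"
```

```text
t=5.8 tcp=[ 0.649  -0.0709  0.0724] shift=[ 2.21 -0.14 -0.04] w=0.0330 jaw=-0.8 turn=-0.002  q6=-0.15 axes 
[ 0.00665689 -0.00755024 -0.99994934]
```

Emit:
drive_tool --moves '[0.7,-0.1,0,0,0,0.7,0,0,0,0,0.4,0,0,0,0,0.2,0,0,0,0,0,0,0,0,0]'

```text
time: 6.25
tool_pos: [0.6485, -0.0709, 0.0517]
eef_rot: [0.503, 0.493, -0.503, 0.501]
contact_force: [0.1, 0.2, -1.8]
gripper_width: 0.033
```

```bash
python3 -c "
from h import *
go(.6478,-.0706,.0503,-.64)"
```

```text
t=6.2 tcp=[ 0.6485 -0.0709  0.0517] shift=[ 0.14 -0.07 -0.03] w=0.0330 jaw=-0.7 turn=-0.002  q6=-0.15 axes
```

Emit:
drive_tool --moves '[0.2,0,0,0,0,0,0,0,0,0,0,0,0,0,0.55,0,0,0,0,0.65,0,0,0,0,0.65,-1,0,0,0,0.65,-4,0,0,0,0.65,-4,0,0,0,0.65]'

```text
time: 7.05
tool_pos: [0.6459, -0.07, 0.1384]
eef_rot: [-0.502, -0.495, 0.505, -0.498]
contact_force: [-0.5, -0.1, -0.1]
gripper_width: 0.0553
```

```bash
python3 -c "
from h import *
go(.4228,-.194,.17,16.65)"
```

```text
t=7.0 tcp=[ 0.6459 -0.07    0.1384] shift=[ -3.08 -22.14  12.71] w=0.0553 jaw=-0.8 turn=-0.304  q6=-0.15 axes
```

Emit:
drive_tool --moves '[-2,-3.7,2.1,0,1,-1,-3.7,2.1,0,1,0,-3.7,2.1,0,1,0,-3.7,2.1,0,1,0,-3.7,2.1,0,1,0,-3.2,1.8,0,1,0,0,0,-0.15,1,0,0,0,-0.15,1]'

```text
time: 7.85
tool_pos: [0.4213, -0.194, 0.1825]
eef_rot: [0.422, 0.559, -0.421, 0.576]
contact_force: [0.5, -0.2, 0.1]
gripper_width: 0.0853
```

```bash
python3 -c "
from h import *
go(.4228,-.194,.038,16.65);wrist('w3')"
```

```text
t=7.8 tcp=[ 0.4213 -0.194   0.1825] shift=[14.45 -0.08 -0.23] w=0.0853 jaw=16.9 turn=0.004  q6=-0.80 axes
```

View pics/w3.png

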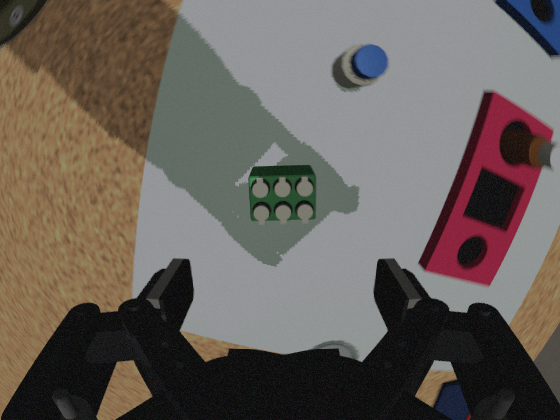

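The amber bottle stands in the large nest, at (525,147). The green block at (283,200) sits square and centred between the fingers. Next I go down on it.

Emit:
drive_tool --moves '[2,-0.1,-0.2,0,1,4,0,0,0,1,4,0,0,0,1,2.5,0,0,0,1,0,0,0,0,1]'

```text
time: 8.4
tool_pos: [0.425, -0.1951, 0.0586]
eef_rot: [0.423, 0.555, -0.421, 0.579]
contact_force: [-0.4, 0.3, 1.1]
gripper_width: 0.0853
```

```bash
python3 -c "
from h import *
go(.4228,-.194,.038,16.65)"
```

```text
t=8.4 tcp=[ 0.425  -0.1951  0.0586] shift=[ 2.05 -0.23 -0.22] w=0.0853 jaw=16.7 turn=0.001  q6=-0.80 axes
```

Emit:
drive_tool --moves '[1,-0.2,-0.2,0,1,0.8,0,0,0,1,0.2,0,0,0,1,0,0,0,0,0,0,0,0,0,0,0,0,0,0,0,0,0,0,0,0,0,0,0,0,0]'

```text
time: 9.2
tool_pos: [0.4257, -0.1952, 0.0427]
eef_rot: [0.424, 0.552, -0.422, 0.581]
contact_force: [-0.2, -0.2, -1.4]
gripper_width: 0.0552
```

```bash
python3 -c "
from h import *
go(.647,-.1394,.2,-.64)"
```

```text
t=9.2 tcp=[ 0.4257 -0.1952  0.0427] shift=[-15.05  23.23   1.41] w=0.0552 jaw=16.5 turn=0.299  q6=-0.79 axes
```

Emit:
drive_tool --moves '[-2,0,0,0,0,-4,0,0,0,0,-4,0,0,0,0,-2,3.5,0.2,0,0,0,4,0.2,0,0,0,4,0.2,0,0,0,4,0.2,0,0,0,4,0.2,0,0]'

```text
time: 10.0
tool_pos: [0.6139, -0.146, 0.1745]
eef_rot: [0.426, 0.551, -0.423, 0.58]
contact_force: [0.1, -1.3, -0.4]
gripper_width: 0.0551
```

Emit:
drive_tool --moves '[0,2,0.2,0.1,0,0,0,0,0.1,0,0,0,0,0.1,0,0,0,0,0,0]'

```text
time: 10.4
tool_pos: [0.6379, -0.1395, 0.1728]
eef_rot: [0.509, 0.48, -0.503, 0.507]
contact_force: [-0.9, 0.2, -1.5]
gripper_width: 0.0549
```

```bash
python3 -c "
from h import *
go(.647,-.1390,.0507,-.64);wrist('w4')
from rig import sense
print(Ro.from_quat(sense()['eef_rot']).as_matrix()[:,0])"
```

```text
t=10.4 tcp=[ 0.6379 -0.1395  0.1728] shift=[12.23  0.49 -0.32] w=0.0549 jaw=-1.4 turn=-0.013  q6=-0.24 axes 
[ 0.03370151 -0.02077841 -0.99921593]
```

View pics/w4.png

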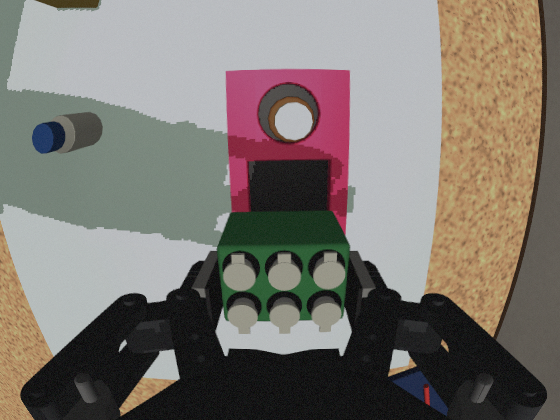

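The green block is held square above the rectangular nest, at (290,185). The amber bottle is seated inside the large nest at (289,115). I lower the block, watching a small tool tilt of about 2 degrees.

Emit:
drive_tool --moves '[2,0.5,-0.3,0,0,3,0,0,0,0,3,0,0,0,0,1.5,0,0,0,0,0,0,0,0,0]'

```text
time: 10.95
tool_pos: [0.6463, -0.1393, 0.0767]
eef_rot: [0.505, 0.484, -0.498, 0.513]
contact_force: [-0.6, 0.1, -1.4]
gripper_width: 0.0554
```

```bash
python3 -c "
from h import *
go(.647,-.1390,.0507,-.64)
from rig import sense
print(Ro.from_quat(sense()['eef_rot']).as_matrix()[:,0])"
```

```text
t=10.9 tcp=[ 0.6463 -0.1393  0.0767] shift=[ 2.6  -0.03 -0.09] w=0.0554 jaw=-0.4 turn=0.004  q6=-0.25 axes 
[ 0.03620963 -0.02154862 -0.99911187]
```

Emit:
drive_tool --moves '[0.8,0,0,0,0,0.8,0,0,0,0,0.5,0,0,0,0,0.2,0,0,0,0,0,0,0,0,0]'

```text
time: 11.45
tool_pos: [0.6487, -0.1405, 0.0561]
eef_rot: [0.506, 0.483, -0.496, 0.515]
contact_force: [-0.1, -0.1, -1.6]
gripper_width: 0.0551
```

```bash
python3 -c "
from h import *
go(.647,-.1390,.0507,-.64)"
```

```text
t=11.4 tcp=[ 0.6487 -0.1405  0.0561] shift=[ 0.53 -0.19 -0.16] w=0.0551 jaw=-0.3 turn=0.007  q6=-0.25 axes [[0.041, -0.023, -0.999], [0.999, -0.004, 0.041], [-0.005, -1.0, 0.023]]
```

Emit:
drive_tool --moves '[0.3,-0.2,-0.1,0,0,0.3,0,0,0,0,0.1,0,0,0,0,0,0,0,0,0]'

```text
time: 11.85
tool_pos: [0.6475, -0.1395, 0.0506]
eef_rot: [0.506, 0.482, -0.496, 0.515]
contact_force: [-0.0, 0.2, -2.5]
gripper_width: 0.0551
```

```bash
python3 -c "
from h import *
go(.647,-.1390,.0507,-.64)
from rig import sense
print(sense()['contact_force'])"
```

```text
t=11.8 tcp=[ 0.6475 -0.1395  0.0506] shift=[-0.01 -0.05 -0.05] w=0.0551 jaw=-0.2 turn=0.007  q6=-0.25 axes [[0.043, -0.023, -0.999], [0.999, -0.004, 0.043], [-0.005, -1.0, 0.023]]
[-0.03060391  0.16335458 -2.52822821]
```

Emit:
drive_tool --moves '[0.1,0,0,0,0,0.1,0,0,0,0,0,0,0,0,0]'

```text
time: 12.15
tool_pos: [0.6477, -0.1395, 0.0506]
eef_rot: [0.506, 0.482, -0.496, 0.515]
contact_force: [0.3, -1.2, -1.3]
gripper_width: 0.0549
```

Emit:
drive_tool --moves '[0.3,0,0,0,0,0,0,0,0,0]'

```text
time: 12.35
tool_pos: [0.6485, -0.1394, 0.0507]
eef_rot: [0.506, 0.481, -0.496, 0.516]
contact_force: [0.3, 0.4, -1.2]
gripper_width: 0.0547
```

Emit:
drive_tool --moves '[0,0,0,0,0.7,0,0,0,0,0.85,0,0,0,0,0.85,0,0,0,0,0.9,-2,0,0,0,0.9,-4,0,0,0,0.9,-4,0,0,0,0.9,-2,0,0,0,0.9]'

```text
time: 13.15
tool_pos: [0.6414, -0.1362, 0.1686]
eef_rot: [0.505, 0.484, -0.497, 0.513]
contact_force: [0.4, -0.2, -0.1]
gripper_width: 0.0767
```

```bash
python3 - <<'E'
from h import *
go(.4505,-.0709,.17,0)
from rig import get_image
im=get_image("top")["frame"]; cv2.imwrite("pics/top1.png",im)
im2=get_image("scene")["frame"]
a=cv2.resize(im[130:270,180:400],None,fx=2.5,fy=2.5,interpolation=cv2.INTER_CUBIC)
b=cv2.resize(im2[170:310,170:430],(550,296),interpolation=cv2.INTER_CUBIC)
wi=wrist("w5")
cv2.imwrite("pics/chk1.png",np.vstack([cv2.resize(b,(560,300)),cv2.resize(wi[:300],(560,300))]))
E
```

```text
t=13.2 tcp=[ 0.6414 -0.1362  0.1686] shift=[ -0.99 -19.1   -6.43] w=0.0767 jaw=-0.2 turn=-0.004  q6=-0.25 axes
```

View pics/chk1.png

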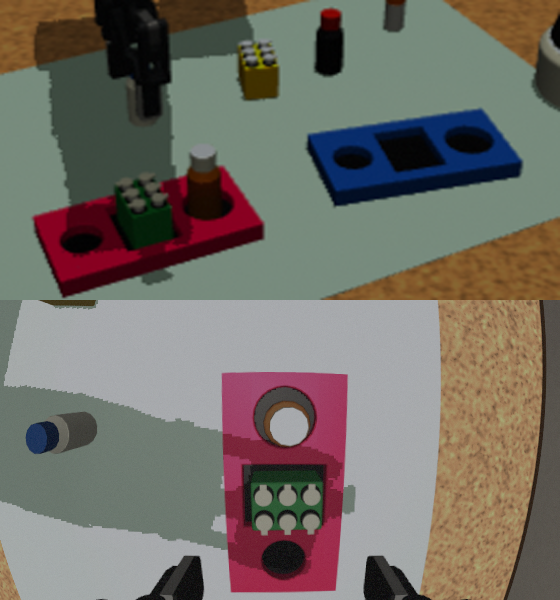

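The magenta kit looks complete: the amber bottle and the green block are both down in their nests. I check the numbers before touching the blue kit.

```bash
python3 - <<'E'
from h import *
T=np.array([.647,-.1354]);a=np.radians(-.64);A=np.array([[np.cos(a),-np.sin(a)],[np.sin(a),np.cos(a)]])
print("amber",(wpix("w5",(289,126),.086)[:,:2]-T)@A)
print("green caps",(wpix("w5",[(263,197),(287,197),(312,196),(264,223),(288,223),(312,222)],.060)[:,:2]-T)@A)
go(.4505,-.0709,.17,0)
E
```

```text
amber [[-9.99772359e-05  6.21423797e-02]]
green caps [[-0.01723268  0.00797672]
 [ 0.00056579  0.00790888]
 [ 0.01923035  0.00864053]
 [-0.01670628 -0.01264966]
 [ 0.00157908 -0.01276009]
 [ 0.01998896 -0.01210271]]
t=13.3 tcp=[ 0.6412 -0.1362  0.1664] shift=[ -1.19 -19.07  -6.43] w=0.0772 jaw=-0.2 turn=-0.004  q6=-0.25 axes
```

Measured in the tray frame, amber is at (0, 62) mm and green at (1, -2) mm, both well inside. On to the white bottle.

Emit:
drive_tool --moves '[-0.5,-4,-1.3,0,0.7,-0.5,-4,-1.3,0,0.7,0,-4,-1.3,0,0.7,0,-4,-1.3,0,0.7,0,-3,-1,0,0.7,0,0,0,0,0.7]'

```text
time: 13.9
tool_pos: [0.4403, -0.0703, 0.1571]
eef_rot: [0.502, 0.489, -0.501, 0.508]
contact_force: [-0.4, -0.8, -0.7]
gripper_width: 0.0596
```

```bash
python3 -c "
from h import *
go(.4508,-.0709,.041,0)
from rig import sense
print(Ro.from_quat(sense()['eef_rot']).as_matrix()[:,0])"
```

```text
t=13.9 tcp=[ 0.4403 -0.0703  0.1571] shift=[11.63  0.82 -0.14] w=0.0596 jaw=-0.3 turn=-0.005  q6=-0.22 axes 
[ 0.01995896 -0.01735572 -0.99965015]
```

Emit:
drive_tool --moves '[0,0.8,-0.1,0,0.7,2,0,0,0,0.7,3,0,0,0,0.7,3,0,0,0,0.7,1,0,0,0,0.7,0,0,0,0,0.7]'

```text
time: 14.5
tool_pos: [0.4553, -0.0717, 0.0616]
eef_rot: [0.502, 0.49, -0.501, 0.508]
contact_force: [-0.7, -0.1, 0.4]
gripper_width: 0.0597
```

```bash
python3 -c "
from h import *
go(.4508,-.0709,.041,0)
from rig import sense
print(Ro.from_quat(sense()['eef_rot']).as_matrix()[:,0])"
```

```text
t=14.5 tcp=[ 0.4553 -0.0717  0.0616] shift=[ 2.05 -0.49 -0.11] w=0.0597 jaw=-0.3 turn=-0.006  q6=-0.21 axes 
[ 0.01905529 -0.01707444 -0.99967263]
```

Emit:
drive_tool --moves '[0.8,-0.5,-0.1,0,0.7,0.9,0,0,0,0.7,0.4,0,0,0,0.7,0.1,0,0,0,0.7,0,0,0,0,0,0,0,0,0,0,0,0,0,0,0,0,0,0,0,0]'

```text
time: 15.3
tool_pos: [0.453, -0.0716, 0.0412]
eef_rot: [0.503, 0.488, -0.5, 0.509]
contact_force: [0.9, -0.4, -0.1]
gripper_width: 0.0331
```

```bash
python3 -c "
from h import *
T=np.array([.6521,.1624]);a=np.radians(-10.65);y=np.array([-np.sin(a),np.cos(a)])
print(T+.064*y,T-.004*y,T-.067*y)
go(*(T+.064*y),.17,-10.65)"
```

```text
[0.66392778 0.22529756] [0.65136076 0.1584689 ] [0.63971779 0.09655411]
t=15.3 tcp=[ 0.453  -0.0716  0.0412] shift=[-12.91  21.24 -29.57] w=0.0331 jaw=-0.3 turn=0.180  q6=-0.21 axes
```

Emit:
drive_tool --moves '[-2,0,0,0,0,-4,0,0,0,0,-4,0,0,0,0,-2.5,1.5,-2,0,0,0,2.5,-3.5,0,0,0,2.5,-3.5,0,0,0,2.5,-3.5,0,0,0,2.5,-3.5,0,0]'

```text
time: 16.1
tool_pos: [0.5682, 0.0925, 0.1736]
eef_rot: [0.506, 0.485, -0.501, 0.508]
contact_force: [-0.6, -0.4, -0.6]
gripper_width: 0.033
```

Emit:
drive_tool --moves '[0,2.5,-3.5,0,0,0,2.5,-3.5,0,0,0,2.5,-3.5,0.06,0,0,1.5,-2,0.06,0,0,0,0,0.06,0,0,0,0,0,0]'

```text
time: 16.7
tool_pos: [0.6647, 0.2264, 0.172]
eef_rot: [0.549, 0.438, -0.543, 0.46]
contact_force: [0.2, -0.1, -1.4]
gripper_width: 0.0327
```

```bash
python3 -c "
from h import *
go(.6639,.2253,.17,-10.65);wrist('w6')
from rig import sense
print(Ro.from_quat(sense()['eef_rot']).as_matrix()[:,0])"
```

```text
t=16.7 tcp=[0.6647 0.2264 0.172 ] shift=[ 0.2  -0.06  0.12] w=0.0327 jaw=-11.1 turn=-0.008  q6=0.48 axes 
[ 0.0268616  -0.01736809 -0.99948827]
```

View pics/w6.png

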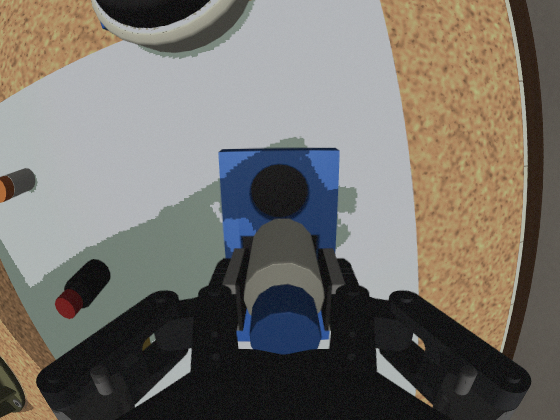

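The white bottle is held upright, with the blue tray's large nest at (280,190). I measure that nest.

```bash
python3 - <<'E'
from h import *
im=cv2.imread("pics/w6.png");g=im.max(axis=2);m=np.zeros_like(g);m[155:218,240:322]=(g[155:218,240:322]<50)*255
c=max(cv2.findContours(m,cv2.RETR_EXTERNAL,cv2.CHAIN_APPROX_NONE)[0],key=cv2.contourArea)[:,0]
P=wpix("w6",c,.02)[:,:2].astype(np.float32);print(cv2.minEnclosingCircle(P),cv2.boundingRect(c))
print(wpix("w6",[(219.5,149.5),(338.5,149.5)],.02))
T=np.array([.6521,.1624]);a=np.radians(-10.65);A=np.array([[np.cos(a),-np.sin(a)],[np.sin(a),np.cos(a)]]);print(T+A@[-.052,.102],T+A@[.052,.102])
E
```

```text
((0.6645036935806274, 0.22822560369968414), 0.02545841969549656) (251, 164, 57, 54)
[[0.62181428 0.27578161 0.02      ]
 [0.72197    0.25570025 0.02      ]]
[0.61984625 0.27225306] [0.72205479 0.25303292]
```

Emit:
drive_tool --moves '[1,0,0,0,0,3,0,0,0,0,3,0,0,0,0,2.5,0,0,0,0,0,0,0,0,0]'

```text
time: 17.25
tool_pos: [0.6664, 0.2217, 0.0733]
eef_rot: [0.548, 0.44, -0.541, 0.462]
contact_force: [-0.1, 0.1, -1.0]
gripper_width: 0.033
```

```bash
python3 -c "
from h import *
go(.6642,.2267,.0492,-10.65)"
```

```text
t=17.2 tcp=[0.6664 0.2217 0.0733] shift=[ 2.4  -0.38 -0.47] w=0.0330 jaw=-10.7 turn=-0.001  q6=0.48 axes
```

Emit:
drive_tool --moves '[0,-0.4,-0.5,0,0,0.4,0,0,0,0,0.8,0,0,0,0,0.8,0,0,0,0,0.2,0,0,0,0,0,0,0,0,0]'

```text
time: 17.85
tool_pos: [0.6652, 0.2273, 0.0542]
eef_rot: [0.55, 0.439, -0.539, 0.463]
contact_force: [-0.4, -0.4, -1.9]
gripper_width: 0.033
```

```bash
python3 -c "
from h import *
go(.6642,.2267,.0492,-10.65)"
```

```text
t=17.9 tcp=[0.6652 0.2273 0.0542] shift=[ 0.49 -0.1   0.07] w=0.0330 jaw=-10.7 turn=-0.000  q6=0.48 axes
```

Emit:
drive_tool --moves '[0.3,-0.1,0,0,0,0.3,0,0,0,0,0.2,0,0,0,0,0,0,0,0,0]'

```text
time: 18.25
tool_pos: [0.6651, 0.228, 0.0495]
eef_rot: [0.551, 0.439, -0.538, 0.463]
contact_force: [-0.1, -0.2, -0.1]
gripper_width: 0.0328
```

Emit:
drive_tool --moves '[0.1,0,0,0,0,0,0,0,0,0.55,0,0,0,0,0.65,0,0,0,0,0.65,-1,0,0,0,0.65,-4,0,0,0,0.65,-4,0,0,0,0.65,-2.5,0,0,0,0.65]'

```text
time: 19.05
tool_pos: [0.6595, 0.229, 0.1636]
eef_rot: [0.548, 0.44, -0.54, 0.462]
contact_force: [-0.4, 0.2, -0.3]
gripper_width: 0.0556
```

```bash
python3 -c "
from h import *
go(.4438,.0762,.17,-14.3)
from rig import sense
print(Ro.from_quat(sense()['eef_rot']).as_matrix()[:,0])"
```

```text
t=19.1 tcp=[0.6595 0.229  0.1636] shift=[ -1.   -18.34  19.03] w=0.0556 jaw=-10.7 turn=0.063  q6=0.48 axes 
[ 0.02833178 -0.01673692 -0.99945845]
```

Emit:
drive_tool --moves '[-0.5,-2.7,2.8,0,0.9,-0.5,-2.7,2.8,0,1,0,-2.7,2.8,0.03,1,0,-2.7,2.8,0.03,1,0,-2.7,2.8,0,1,0,-2.7,2.8,0,1,0,-1.8,1.9,0,1,0,0,0,0,1]'

```text
time: 19.85
tool_pos: [0.4366, 0.0811, 0.1782]
eef_rot: [0.568, 0.421, -0.548, 0.448]
contact_force: [0.7, 0.2, 0.3]
gripper_width: 0.0854
```

```bash
python3 -c "
from h import *
go(.4438,.0762,.038,-14.3);wrist('w7')
from rig import sense
print(Ro.from_quat(sense()['eef_rot']).as_matrix()[:,0])"
```

```text
t=19.9 tcp=[0.4366 0.0811 0.1782] shift=[14.05  0.16  0.27] w=0.0854 jaw=-14.2 turn=0.001  q6=0.37 axes [[0.045, -0.013, -0.999], [0.968, -0.245, 0.047], [-0.246, -0.969, 0.002]]
[ 0.0460719  -0.01283633 -0.99885565]
```

View pics/w7.png

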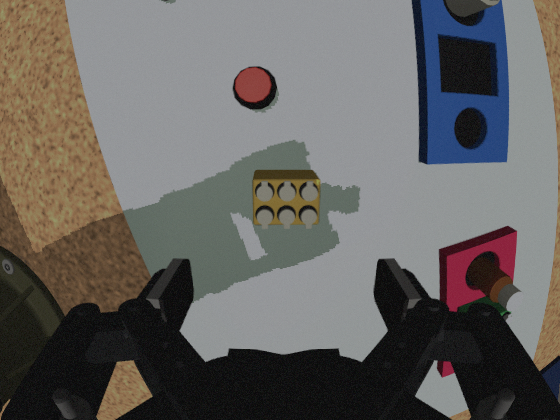

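The yellow block at (287,200) is square to the fingers, and the white bottle is in its nest at the top right. I go down.

Emit:
drive_tool --moves '[2,0.1,0.3,0,1,4,0,0,0,1,4,0,0,0,1,2,0,0,0,1,0,0,0,0,1]'

```text
time: 20.4
tool_pos: [0.4502, 0.079, 0.0586]
eef_rot: [0.571, 0.419, -0.544, 0.45]
contact_force: [-0.1, 0.1, 0.4]
gripper_width: 0.0857
```

```bash
python3 -c "
from h import *
go(.4438,.0762,.038,-14.3)"
```

```text
t=20.4 tcp=[0.4502 0.079  0.0586] shift=[ 2.02 -0.67  0.43] w=0.0857 jaw=-14.2 turn=0.002  q6=0.37 axes [[0.056, -0.011, -0.998], [0.968, -0.245, 0.057], [-0.245, -0.97, -0.003]]
```

Emit:
drive_tool --moves '[0.7,-0.6,0.4,0,1,0.9,0,0,0,1,0.4,0,0,0,1,0,0,0,0,1,0,0,0,0,0,0,0,0,0,0,0,0,0,0,0,0,0,0,0,0]'

```text
time: 21.2
tool_pos: [0.4473, 0.0771, 0.0413]
eef_rot: [0.573, 0.418, -0.542, 0.451]
contact_force: [0.1, 0.1, -2.0]
gripper_width: 0.0553
```

```bash
python3 -c "
from h import *
go(.6514,.1590,.2,-10.65)"
```

```text
t=21.2 tcp=[0.4473 0.0771 0.0413] shift=[-14.64  18.76 -13.01] w=0.0553 jaw=-14.2 turn=-0.061  q6=0.36 axes [[0.063, -0.011, -0.998], [0.968, -0.244, 0.063], [-0.244, -0.97, -0.005]]
```

Emit:
drive_tool --moves '[-2,0,0,0,0,-4,0,0,0,0,-4,0,0,0,0,-3,2.2,-1.5,0,0,0,3.3,-2.3,-0.03,0,0,3.3,-2.3,-0.03,0,0,3.3,-2.3,0,0,0,3.3,-2.3,0,0]'

```text
time: 22.0
tool_pos: [0.6141, 0.1514, 0.1879]
eef_rot: [0.559, 0.434, -0.529, 0.468]
contact_force: [0.3, -0.1, -1.0]
gripper_width: 0.0558
```

Emit:
drive_tool --moves '[0,2.5,-1.7,0,0,0,0,0,0,0]'

```text
time: 22.2
tool_pos: [0.6452, 0.1655, 0.1883]
eef_rot: [0.559, 0.434, -0.529, 0.468]
contact_force: [-0.4, -0.5, -1.9]
gripper_width: 0.0555
```

```bash
python3 -c "
from h import *
go(.6517,.1600,.0493,-10.65);wrist('w8')
from rig import sense
print(Ro.from_quat(sense()['eef_rot']).as_matrix()[:,0])"
```

```text
t=22.2 tcp=[0.6452 0.1655 0.1883] shift=[13.92 -0.14  0.45] w=0.0555 jaw=-10.6 turn=0.000  q6=0.40 axes [[0.063, -0.01, -0.998], [0.981, -0.184, 0.064], [-0.184, -0.983, -0.002]]
[ 0.06197521 -0.01055624 -0.99802186]
```

View pics/w8.png

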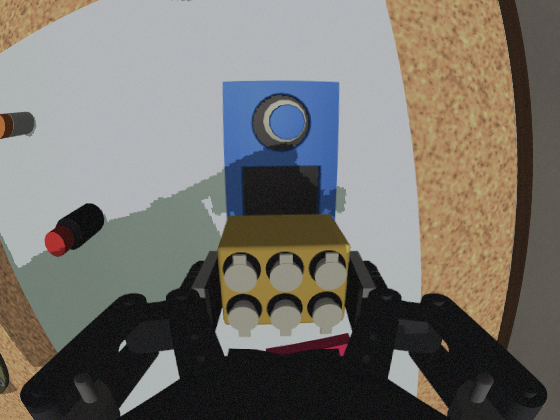

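The yellow block is held square above the rectangular nest at (282,190), and the white bottle is seated at (286,122). I lower the block.

Emit:
drive_tool --moves '[2,-0.1,0.4,0,0,3,0,0,0,0,3,0,0,0,0,2.5,0,0,0,0,0.5,0,0,0,0,0,0,0,0,0]'

```text
time: 22.85
tool_pos: [0.646, 0.1582, 0.0762]
eef_rot: [0.558, 0.434, -0.53, 0.468]
contact_force: [-0.6, 0.4, -1.1]
gripper_width: 0.0558
```

```bash
python3 -c "
from h import *
go(.6517,.1600,.0493,-10.65)"
```

```text
t=22.9 tcp=[0.646  0.1582 0.0762] shift=[ 2.72  0.36 -0.28] w=0.0558 jaw=-10.7 turn=-0.000  q6=0.39 axes [[0.062, -0.011, -0.998], [0.981, -0.185, 0.063], [-0.185, -0.983, -0.001]]
```

Emit:
drive_tool --moves '[0,0.3,-0.3,0,0,0.6,0,0,0,0,0.8,0,0,0,0,0.6,0,0,0,0,0.2,0,0,0,0,0,0,0,0,0]'

```text
time: 23.45
tool_pos: [0.6525, 0.1608, 0.0575]
eef_rot: [0.56, 0.433, -0.528, 0.469]
contact_force: [-0.3, 0.1, -2.2]
gripper_width: 0.0556
```

```bash
python3 -c "
from h import *
go(.6517,.1600,.0493,-10.65)"
```

```text
t=23.4 tcp=[0.6525 0.1608 0.0575] shift=[ 0.81 -0.12  0.1 ] w=0.0556 jaw=-10.7 turn=-0.001  q6=0.39 axes [[0.067, -0.01, -0.998], [0.98, -0.185, 0.068], [-0.185, -0.983, -0.003]]
```

Emit:
drive_tool --moves '[0.4,-0.1,0.1,0,0,0.4,0,0,0,0,0.3,0,0,0,0,0.2,0,0,0,0,0,0,0,0,0]'

```text
time: 23.95
tool_pos: [0.6529, 0.1601, 0.0499]
eef_rot: [0.561, 0.433, -0.527, 0.469]
contact_force: [-0.3, -0.1, -1.6]
gripper_width: 0.0556
```

Emit:
drive_tool --moves '[0.3,0,0,0,0,0,0,0,0,0.7,0,0,0,0,0.85,0,0,0,0,0.9,-2,0,0,0,0.9,-4,0,0,0,0.9,-4,0,0,0,0.9,-1,0,0,0,0.8]'

```text
time: 24.75
tool_pos: [0.6448, 0.1608, 0.1581]
eef_rot: [0.56, 0.433, -0.528, 0.469]
contact_force: [-0.4, -0.4, 0.2]
gripper_width: 0.0678
```

```bash
python3 -c "
from h import *
go(.3867,.2969,.17,-10.65)
from rig import sense
print(sense()['qpos'].round(2))"
```

```text
t=24.8 tcp=[0.6448 0.1608 0.1581] shift=[ -3.02 -27.75  -8.59] w=0.0678 jaw=-10.7 turn=-0.001  q6=0.39 axes [[0.066, -0.01, -0.998], [0.98, -0.185, 0.067], [-0.185, -0.983, -0.003]]
[ 0.2   0.6   1.3  -0.02  1.17  0.39]
```

Emit:
drive_tool --moves '[-1,-4,-1.2,0,0.6,-0.5,-4,-1.3,0,0.6,-0.5,-4,-1.3,0,0.6,-0.4,-4,-1.2,0,0.6,-0.3,-4,-1.2,0,0.6,-0.3,-4,-1.2,0,0.6,0,-2.8,-0.8,0,0.6,0,0,0,0,0.6]'

```text
time: 25.55
tool_pos: [0.3858, 0.2941, 0.1668]
eef_rot: [0.56, 0.433, -0.529, 0.468]
contact_force: [-1.0, 0.0, 0.1]
gripper_width: 0.0514
```

```bash
python3 -c "
from h import *
go(.3867,.2969,.034,-10.65);wrist('w9')
im=cv2.imread('pics/w9.png');t=np.linspace(0,2*np.pi,40);C=np.c_[np.cos(t),np.sin(t)]*.013+[.3867,.2969]
for z in(0,.052):
    for p in wproj('w9',np.c_[C,0*t+z]): cv2.circle(im,tuple(int(round(v)) for v in p),0,(0,255,255),-1)
cv2.imwrite('pics/w9o.png',im)"
```

```text
t=25.6 tcp=[0.3858 0.2941 0.1668] shift=[13.25 -0.84 -0.27] w=0.0514 jaw=-10.8 turn=-0.003  q6=0.81 axes [[0.065, -0.011, -0.998], [0.98, -0.187, 0.066], [-0.188, -0.982, -0.002]]
```

View pics/w9o.png

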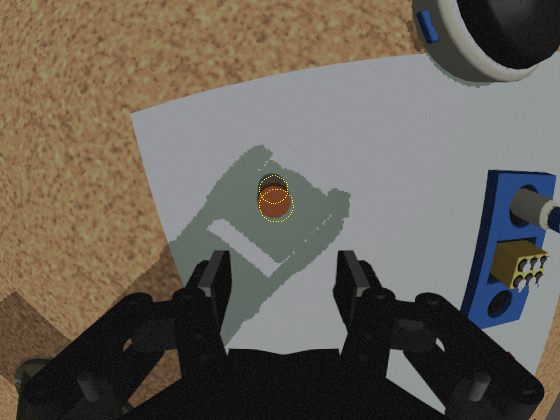

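The overlay sits on the vial, with its cap at (275,203) and base at (273,188). The yellow block and white bottle are in the blue tray. I go down on the vial.

Emit:
drive_tool --moves '[2,-0.8,-0.3,0,0.6,4,0,0,0,0.6,3,0,0,0,0.6,2,0,0,0,0.6,0,0,0,0,0.6]'

```text
time: 26.1
tool_pos: [0.3913, 0.2958, 0.0525]
eef_rot: [0.562, 0.432, -0.529, 0.468]
contact_force: [-0.5, -0.5, 0.3]
gripper_width: 0.0511
```

```bash
python3 -c "
from h import *
go(.3867,.2969,.036,-10.65)"
```

```text
t=26.1 tcp=[0.3913 0.2958 0.0525] shift=[ 1.61 -0.58 -0.02] w=0.0511 jaw=-11.0 turn=-0.006  q6=0.83 axes [[0.069, -0.009, -0.998], [0.979, -0.19, 0.069], [-0.19, -0.982, -0.004]]
```

Emit:
drive_tool --moves '[0.6,-0.5,0,0,0.6,0.8,0,0,0,0.6,0.4,0,0,0,0.6,0,0,0,0,0.6,0,0,0,0,0,0,0,0,0,0,0,0,0,0,0,0,0,0,0,0]' --grip_force 30

```text
time: 26.9
tool_pos: [0.3899, 0.2972, 0.0365]
eef_rot: [0.564, 0.431, -0.527, 0.467]
contact_force: [0.3, 0.2, -0.3]
gripper_width: 0.0252
```

```bash
python3 -c "
from h import *
go(.6400,.0980,.18,-10.65)"
```

```text
t=26.9 tcp=[0.3899 0.2972 0.0365] shift=[-12.36  29.34  14.66] w=0.0252 jaw=-11.1 turn=-0.007  q6=0.84 axes [[0.073, -0.006, -0.997], [0.979, -0.192, 0.073], [-0.191, -0.981, -0.008]]
```

Emit:
drive_tool --moves '[-2,0,0,0,0,-4,0,0,0,0,-4,0,0,0,0,-2,3,1.5,0,0,0.2,3.8,1.9,0,0,0.3,3.8,1.9,0,0,0.3,3.8,1.9,0,0,0.3,3.8,1.9,0,0]'

```text
time: 27.7
tool_pos: [0.5454, 0.1724, 0.165]
eef_rot: [0.563, 0.432, -0.524, 0.47]
contact_force: [0.7, 1.1, 0.0]
gripper_width: 0.0256
```

Emit:
drive_tool --moves '[0.3,3.8,1.9,0,0,0.3,3.8,1.9,0,0,0,2.5,1.2,0,0,0,0,0,0,0]'

```text
time: 28.1
tool_pos: [0.6417, 0.0971, 0.166]
eef_rot: [0.564, 0.431, -0.525, 0.469]
contact_force: [-0.9, 0.8, -0.4]
gripper_width: 0.0255
```

```bash
python3 -c "
from h import *
go(.6400,.0980,.0445,-10.65)"
```

```text
t=28.1 tcp=[0.6417 0.0971 0.166 ] shift=[12.1  -1.12  0.05] w=0.0255 jaw=-10.9 turn=-0.004  q6=0.29 axes [[0.078, -0.006, -0.997], [0.979, -0.188, 0.078], [-0.188, -0.982, -0.008]]
```

Emit:
drive_tool --moves '[2,-1.1,0,0,0,3,0,0,0,0,3,0,0,0,0,1.2,0,0,0,0,0,0,0,0,0]'

```text
time: 28.6
tool_pos: [0.6372, 0.0994, 0.0713]
eef_rot: [0.565, 0.431, -0.525, 0.47]
contact_force: [0.3, -0.3, 0.0]
gripper_width: 0.0253
```

```bash
python3 -c "
from h import *
go(.6400,.0980,.0445,-10.65)"
```

```text
t=28.6 tcp=[0.6372 0.0994 0.0713] shift=[2.7  0.09 0.11] w=0.0253 jaw=-10.9 turn=-0.004  q6=0.30 axes [[0.079, -0.006, -0.997], [0.979, -0.188, 0.079], [-0.188, -0.982, -0.009]]
```

Emit:
drive_tool --moves '[0.7,0.1,0.1,0,0,0.8,0,0,0,0,0.7,0,0,0,0,0.3,0,0,0,0,0,0,0,0,0]'

```text
time: 29.1
tool_pos: [0.6415, 0.0987, 0.0486]
eef_rot: [0.566, 0.43, -0.523, 0.471]
contact_force: [-0.1, -0.2, -0.7]
gripper_width: 0.0251
```

```bash
python3 -c "
from h import *
go(.6400,.0980,.0445,-10.65)"
```

```text
t=29.1 tcp=[0.6415 0.0987 0.0486] shift=[ 0.39 -0.17  0.1 ] w=0.0251 jaw=-10.9 turn=-0.004  q6=0.30 axes [[0.084, -0.006, -0.996], [0.979, -0.188, 0.084], [-0.188, -0.982, -0.01]]
```

Emit:
drive_tool --moves '[0.3,-0.2,0.1,0,0,0.3,0,0,0,0,0.2,0,0,0,0,0,0,0,0,0]'

```text
time: 29.5
tool_pos: [0.6404, 0.0982, 0.0445]
eef_rot: [0.567, 0.429, -0.522, 0.471]
contact_force: [-0.6, 0.6, -0.7]
gripper_width: 0.0252
```

Emit:
drive_tool --moves '[0.2,0,0,0,0,0,0,0,0,0.4,0,0,0,0,0.5,0,0,0,0,0.5,-1,0,0,0,0.5,-4,0,0,0,0.5,-4,0,0,0,0.5,-4,0,0,0,0.5]'

```text
time: 30.3
tool_pos: [0.6269, 0.0985, 0.1717]
eef_rot: [0.564, 0.431, -0.525, 0.469]
contact_force: [1.0, -0.9, -0.1]
gripper_width: 0.0429
```

Emit:
drive_tool --moves '[-2,-3,0,0,0.5,0,-4,0,0,0.5,0,-4,0,0,0.5,0,-4,0,0,0.5,0,0,0,0,0.5]'

```text
time: 30.8
tool_pos: [0.4745, 0.1274, 0.189]
eef_rot: [0.568, 0.428, -0.521, 0.471]
contact_force: [0.4, -0.0, 0.6]
gripper_width: 0.0425
```

```bash
python3 - <<'E'
from h import *
from rig import get_image
im=get_image("top")["frame"];cv2.imwrite("pics/top2.png",im);im2=get_image("scene")["frame"];cv2.imwrite("pics/scene2.png",im2)
w=wrist("w10")
a=cv2.resize(im2[150:310,90:480],(780,320),interpolation=cv2.INTER_CUBIC)
b=cv2.resize(im[135:195,185:380],(780,240),interpolation=cv2.INTER_CUBIC)
cv2.imwrite("pics/fin.png",np.vstack([a,b]))
E
```

```text
(no output)
```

View pics/fin.png

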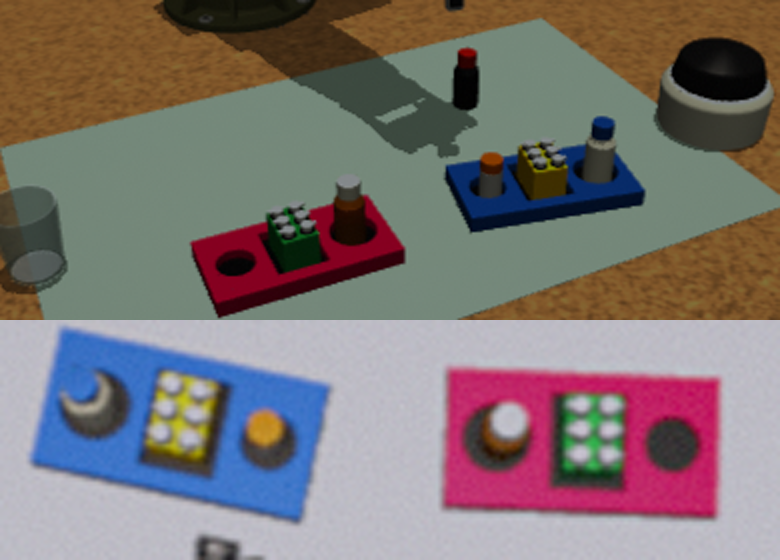

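All five items look seated, the small magenta nest is empty, and the black bottle, beaker and centrifuge are in place. One last numeric check, in tray frames.

```bash
python3 - <<'E'
from h import *
def fr(T,yaw,uv,z):
    a=np.radians(yaw);A=np.array([[np.cos(a),-np.sin(a)],[np.sin(a),np.cos(a)]]);return ((ray_plane("top",uv,z)[:,:2]-T)@A*1000).round(1)
B=(np.array([.6521,.1624]),-10.65);M=(np.array([.647,-.1354]),-.64)
print("vial",fr(*B,(250.8,161.3),.06),"yel",fr(*B,(229.8,158.3),.06),"grn",fr(*M,(333.3,163.8),.06),"amb",fr(*M,(312,159.5),.086))
im=cv2.imread("pics/top2.png");hsv=cv2.cvtColor(im,cv2.COLOR_BGR2HSV)
s=cv2.inRange(hsv[220:244,212:236],(0,120,100),(12,255,255));ys,xs=np.nonzero(s);print("red cap px",xs.mean()+212,ys.mean()+220,"was 222.1 230.3")
# white bottle and yellow block from the wrist image
w=cv2.imread("pics/w10.png");cv2.imwrite("pics/w10c.png",cv2.resize(w[0:260,280:560],None,fx=2.2,fy=2.2,interpolation=cv2.INTER_CUBIC))
for n,X in {"white":(0,.064,.086),"yel":(0,-.004,.06),"vial":(0,-.067,.06)}.items():
    a=np.radians(-10.65);A=np.array([[np.cos(a),-np.sin(a)],[np.sin(a),np.cos(a)]]);P=np.r_[B[0]+A@X[:2],X[2]]
    print(n,"expected at",(wproj("w10",P)-[280,0])*2.2)
E
```

```text
vial [[  3.8 -64.2]] yel [[-0.5 -3.5]] grn [[-3.5 -3.9]] amb [[ 1.1 60.4]]
red cap px nan nan was 222.1 230.3
white expected at [[419.73041204 123.08187734]]
yel expected at [[379.43636055 292.88152563]]
vial expected at [[366.23133518 440.70058783]]<stdin>:7: RuntimeWarning: Mean of empty slice.
  ret = ret.dtype.type(ret / rcount)
```

View pics/w10c.png

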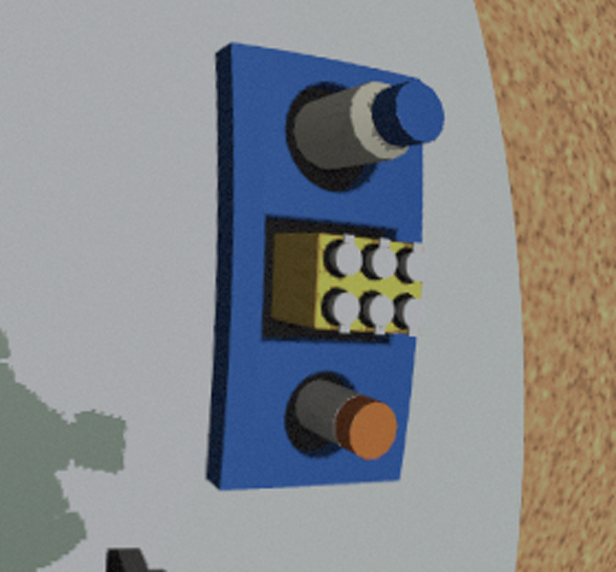

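```bash
python3 -c "
from rig import *
print(close_job())"
```

```text
the job is handed in; nothing more can be done
None
```

I made up both kits, the magenta one first, and handed the job in at about 31 s on the robot's clock. No verdict was reported.

**Magenta kit:** checked before I touched any of the blue kit's things. In the tray frame, amber was at (0, 62) mm and green at (1, -2) mm, against nest centres at (0, 64) and (0, -4). The small round nest is empty.

**Blue kit:** the last top view gives the vial at (4, -64) mm and the yellow block at (0, -4) mm. The wrist view shows the white bottle upright in its nest and about 4 mm off centre toward the left end. That figure includes the tray offset below.

**What was less certain:**
- **Blue tray position:** the top and wrist cameras disagreed by about 3 mm, so I used a value between them.
- **Seating depth:** I judged it by the tool height at release, within about 1 mm of the nest floor, and by the pictures. The blocks were pressed down slightly before release. The force reading never clearly showed floor contact.
- **Tool tilt:** the gripper drifted to about 5° off vertical over the run and could not be corrected with the moves available. The things were gripped and released at nearly the same tilt, and all looked upright.
- **Black bottle:** the last automatic check of its red cap found nothing in the top view, probably because the arm hid it. The scene camera shows it upright within about 2 pixels of where it stood. The beaker and centrifuge looked unmoved there too; I did not measure them.

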